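# Unhook the spare carrier and dock the camera on the optical rail

### The job

A spare post carrier has been left hooked on the optical rail between the camera carriage and the end stop. Lift its far side and tilt it back towards the robot to unhook it, without forcing it against the rail, and stand it upright in the large bay of the grey parts tray, setting it down rather than dropping it; then slide the camera carriage along the rail until it is fully home against the end stop. Leave everything else where it is.

Things in the scene. Friction and masses are not known exactly. Their poses are not given: they have to be found in the camera images.
- rail: Aluminium optical rail, I-section, fixed. Origin on the table under its centre line; y along the rail (to the robot's left) towards the end stop, x across, away from the robot, z up. Flange on top: x -25..25 mm, 7 mm thick, its top 55 mm above the table; web 12 mm thick; foot 74 mm wide, 8 mm high. The other end (y = -175 mm) is closed by a plate 62 mm high, so nothing can be drawn off the ends
- near_edge (a point): Point on the top edge of the rail's flange that faces the robot, at rail x = -25, y = 0, z = 55 mm: the line through it along rail y is where the hooked carrier pivots. The carrier has 2 mm of play across the rail and 7 mm in height; as it pivots, let it also ease 4 to 6 mm towards the robot, so that its near jaw does not bind on this edge
- end_stop (a point): Middle of the end stop's face, level with the rail's top (rail x = 0, y = 170, z = 55 mm). The stop is a black plate 86 mm wide, 10 mm thick, 70 mm high; behind it on the rail stands a black relay cube 70 x 60 mm, 140 mm high (rail y 195..255 mm)
- carrier: Spare post carrier to be removed, 0.35 kg: black saddle 76 mm across the rail (x), 40 mm along it (y), a steel pillar in its middle. Origin: footprint centre, level with its jaw bottoms, 32 mm above the table when on the rail; axes then as the rail's. Plate at z 23..37 mm, resting on the rail's top. Jaws x -38..-27 (near) and 27..38 mm (far), down to z = 0. Stands by itself on flat ground
- pillar_top (a point): Centre of the top of the carrier's plain steel pillar, 25 mm diameter, standing 53 mm out of the saddle plate; 90 mm above the carrier's origin, 122 mm above the table at the start. Grip the carrier here, from above
- lip (a point): Inner top edge of the lip of the carrier's near jaw, carrier x = -20, z = 9 mm: it reaches 5 mm under the flange, in a slot 14 mm high. The far jaw is plain, its clamp screw slackened (knob out to x = 56 mm). It cannot lift straight off: pivot it about the near edge, far side up, pillar towards the robot, 25 to 28 degrees (far jaw above the flange); draw it 13 mm towards the robot, then up
- camera_top (a point): Centre of the camera's top face, 119 mm above the table, over the carriage's middle; axes as the rail's. Camera: grey box 40 mm across the rail (x), 50 mm along it, 44 mm high; lens, 37 mm diameter, towards the end stop, reaching 50 mm ahead of this point. It is fixed on a black saddle 75 x 60 mm, top 69 mm above the table. Can be pinched across x from above or pushed from behind
- tray: Grey plastic parts tray fixed on the table, left or right of the rail: 210 mm (x) x 124 mm (y), rim 20 mm high, walls and floor 4 mm. Origin: centre of the underside; x away from the robot. A divider 18 mm high at x = 28..32 mm parts it into a large empty bay on the robot's side and a small bay where two short steel posts lie
- large_bay (a point): Centre of the floor of the tray's large bay (tray x = -36.5 mm, floor 4 mm above the table); axes as the tray's. The bay measures 129 mm (x) x 116 mm (y) inside
- carriage (a joint): Position of the camera carriage along the rail, m: grows towards the end stop (rail +y); 0 at the far end of its travel from the stop, 0.200 fully home with the carriage touching the end stop. The carriage's middle lies at rail y = -60 mm + this value. Slides with about 2 N of friction and stays where it is left
- lens_carrier: Bystander: another carrier of the same shape, hooked on the same rail on the other side of the camera, with a thin post and a small round lens instead of the pillar; 84 mm high over all. Origin and axes as the spare carrier's. Leave it
- tip_box: Bystander: blue box with a clear lid, 125 x 85 x 68 mm, on the side of the rail opposite to the tray. Origin: centre of its underside
- dropper: Bystander: white dropper bottle, 42 mm diameter, 100 mm high, beyond the rail. Origin: centre of its underside
- amber: Bystander: small amber glass bottle, 38 mm diameter, 85 mm high, beyond the rail. Origin: centre of its underside
- vial: Bystander: small glass vial with a white cap, 30 mm diameter, 46 mm high, between the robot and the rail. Origin: centre of its underside
- post0: Bystander: steel post, 12.7 mm diameter, 75 mm long, lying in the tray's small bay. Origin: under its middle
- post1: Bystander: steel post like the other, beside it in the small bay. Origin: under its middle
There are look-alikes about, which are no part of the job. Leave any blue or green look-alike of the carrier alone. Of the things that look like the tray, take the one that is nearest to the robot's base at the start.

How it is judged:
On the way, in this order (a step that is already met when the one before it is completed fails the run):
1. the carrier is unhooked and clear of the rail ((z of carrier in the frame of rail above 0.06 m or x of carrier in the frame of rail below -0.07 m or x of carrier in the frame of rail above 0.07 m) and contact force between carrier and rail below 0.05 N), for 0.1 s.
2. the carrier stands upright in the tray's large bay, let go (x of carrier in the frame of tray between -0.101 and 0.028 m and y of carrier in the frame of tray between -0.058 and 0.058 m and z of carrier in the frame of tray below 0.007 m and angle between carrier's own z axis and vertical below 0.08 rad and contact force between the fingers and carrier below 0.05 N), for 0.2 s.
3. the camera carriage is home against the end stop (value of joint carriage above 0.197 m), for 0.2 s.
At the end, for the whole second after the job is handed in: The spare carrier stands on its jaws on the floor of the tray's large bay (feet within 3 mm of the floor, pillar within 4.5 degrees of vertical), at rest and released, and the camera carriage is within 3 mm of the end stop (x of carrier in the frame of tray between -0.101 and 0.028 m and y of carrier in the frame of tray between -0.058 and 0.058 m and z of carrier in the frame of tray below 0.007 m and angle between carrier's own z axis and vertical below 0.08 rad and linear speed of carrier below 0.02 m/s and value of joint carriage above 0.197 m); the robot touches nothing.
It fails at once if the carrier is dropped: falls free faster than 0.6 m/s (about 2 cm) (linear speed of carrier above 0.6 m/s and contact force between the fingers and carrier below 0.05 N).
It fails at once if the carrier is forced against the rail with more than 50 N (contact force between carrier and rail above 50 N).
It fails at once if the lens carrier on the rail is shifted by more than 10 mm (distance of lens_carrier from where it was at the start of the episode above 0.01 m).
It fails at once if the tip box, a bottle or the vial is moved by more than 20 mm (distance of any of tip_box, dropper, amber, vial from where it was at the start of the episode above 0.02 m).
It fails at once if a post is knocked out of the tray's small bay (x of any of post0, post1 in the frame of tray below 0.03 m or z of any of post0, post1 in the frame of tray above 0.03 m).
It also fails if it takes over 58 s, if anything falls off the work surface, if the arm or the gripper's body presses on something with over 40 N, if the wrist force passes 120 N, or if a joint passes its speed limit or range.

### The arm

A 6-joint arm with a two-finger parallel gripper is mounted at the origin on the work surface. World frame = base frame: x ahead of the robot, y to its left, z up, the work surface at z = 0. Lengths are in m, angles in rad, forces in N, time in s.
With the tool pointing down it reaches from about 0.3 to 0.825 m from the base axis. Payload 5.4 kg.
Tool frame: the origin (TCP) lies at the very end of the fingers, on their centre line; the grasp point (between the pads) lies 19 mm behind it; z points along the fingers, y is the line along which they close (so a half turn about z gives the same grasp; the last joint's range is limited). The gripper opens to 92 mm and grips with 3 to 60 N. Pads are 20 mm wide; open, the fingers measure 128 mm over their backs; the gripper's body (75 mm by 189 mm) begins 69 mm behind the grasp point.
Start: joints at [-1.41, 0.158, 1.597, -0, 1.386, -0.21], TCP at [0.208, -0.536, 0.215] pointing down, gripper open.
Joint ranges: [-2.91, 2.91], [-0.94, 2.29], [0.18, 2.7], [-1.29, 4.43], [0.17, 2.64], [-3, 3]. Speed limits (rad/s): [2.57, 2.57, 3.14, 3.14, 3.14, 3.14].

### API

Orientations are given as a unit quaternion [w, x, y, z].
In Python, from cell import monitor, snapshot, env gives the robot as it stands.
- The arm moves only by the tool drive_tool, never from a script. Its argument "targets" is text: rows parted by semicolons, each of 4 numbers parted by spaces: the shift along the world's x, y, z in m, then the turn about the world's z in degrees. In form: x y z twist; .... A call has 1 to 5 rows; each row is the pose to reach, as a shift and turn from the pose commanded when the call began; what a row does not reach only later rows make up. A row lasts 1/10 s, in which the tool goes at most 50 mm and 8.59 degrees, less where a joint would pass 70% of its speed; a pose out of reach is approached as far as the arm can. A call with a gripper value outside its range is refused whole. "gripper" is the finger opening in m, from 0 to 0.0919, set as the call begins (left out, the last holds). The fingers move at their own pace and stop on an object; "force" is the grip in N (left out, the last holds). Time passes only in rows, so rows that repeat a pose let the fingers close. It gives the time, the measured TCP pose, the force, the opening and the grip force at its end, in the units of the state.
- monitor.get_obs(): the state, without advancing time (a new reading comes with each control period).
- snapshot(name): name is "scene" or "side" or "wrist"; returns a dict with "image" (420x560x3 uint8, blue, green, red), "vfov" (degrees; the focal length in pixels is half the picture's height over the tangent of half this angle, whatever the lens; pixels are square), "cx", "cy" (the principal point, pixels), "xyz" and "attitude" of the camera in the world; the wrist camera has in their place "mount" (4x4, takes a point from camera to tool coordinates, whose origin is the TCP and whose axes are the flange's). Camera axes: x right, y down, z forward; pixel columns grow to the right and rows downward; lengths in m; the calibration is good to about 2 mm. A picture is of the moment at which its call begins: read the wrist's pose just before it. There is no depth.
- env.sign_off(): hands the job in; it is judged then, once.
The state is a dict: "time": time; "joint_pos": joint angles; "joint_vel": joint speeds; "effort": joint torques, N m; "ee_pos": TCP position; "tcp_rot": TCP orientation; "wrist_force": force on the tool from outside, world axes, zero at the start; "moment": the same for the moment, N m; "opening": opening from 0.0 (shut) to 1.0 (fully open); "gripper_force": force on a finger pad.
Only numpy, scipy, OpenCV 4.12 (cv2) and the standard library are available. Lean on these libraries where they do the work, as an engineer would, in place of code of your own. Each camera call takes 0.05 s, during which the arm holds its last target. There are 200 camera calls.

## Working session

There is one attempt and no reset: what is moved stays moved. The work goes in short steps, Python scripts to look and compute and a tool call to move; the robot and the scene stay as the last step left them, time stands still between calls to the robot, and variables do not carry over. Pictures are saved under pics/ and viewed, at most 10 in all, crops included, and the job is handed in when it is done.

Besides the shell and the picture viewer there is one more tool, called after "Call:" as name(argument=value, ...) on one line, values as JSON. drive_tool: Moves the arm, as the interface text tells. Its arguments: {"type":"object","properties":{"targets":{"type":"string"},"gripper":{"type":"number"},"force":{"type":"number"}},"required":["targets"]}

```bash
mkdir -p pics; ls; cat > h.py <<'E'
import numpy as np, cv2
from cell import monitor, snapshot, env
from scipy.spatial.transform import Rotation as R
def q(v): return R.from_quat(np.roll(v,-1))
def cam(name):
    o=monitor.get_obs(); s=snapshot(name); f=210/np.tan(np.radians(s['vfov'])/2)
    if 'mount' in s:
        T=np.eye(4);T[:3,:3]=q(o['tcp_rot']).as_matrix();T[:3,3]=o['ee_pos'];T=T@np.array(s['mount']);A=T[:3,:3];p=T[:3,3]
    else:
        p=np.array(s['xyz']);a=np.array(s['attitude']);A=a if a.shape==(3,3) else q(a).as_matrix()
    return s['image'],dict(f=f,cx=s['cx'],cy=s['cy'],A=A,p=p)
def onz(c,u,v,z):
    d=c['A']@[(u-c['cx'])/c['f'],(v-c['cy'])/c['f'],1]; return c['p']+d*(z-c['p'][2])/d[2]
def proj(c,X):
    d=c['A'].T@(np.array(X)-c['p']); return np.array([c['cx']+c['f']*d[0]/d[2],c['cy']+c['f']*d[1]/d[2]])
E
python3 - <<'E'
from h import *; import pickle
cs={}
for n in('scene','side','wrist'):
    im,c=cam(n); cs[n]=c; cv2.imwrite(f'pics/{n}0.png',im); print(n,c['p'].round(3),c['A'].round(2).tolist(),c['f'])
pickle.dump(cs,open('cs.pkl','wb'))
print(monitor.get_obs())
a=cv2.imread('pics/scene0.png')
cv2.imwrite('pics/scene0b.png',cv2.resize(a,(800,600)))
E
```

```text
pics
scene [1.133 0.65  1.082] [[-0.7, 0.58, -0.42], [0.72, 0.56, -0.42], [-0.01, -0.59, -0.8]] 445.0276633938321
side [-0.206 -0.667  1.081] [[0.7, -0.47, 0.54], [-0.72, -0.44, 0.54], [-0.02, -0.76, -0.65]] 515.799916586211
wrist [ 0.267 -0.513  0.383] [[0.36, -0.91, -0.22], [-0.93, -0.35, -0.08], [-0.0, 0.23, -0.97]] 341.51891055875495
{'time': 0.15, 'joint_pos': array([-1.41011042e+00,  1.58886220e-01,  1.59793281e+00, -3.92766872e-06,
        1.38622853e+00, -2.10078311e-01]), 'joint_vel': array([ 0.00091015, -0.00192272, -0.00288641, -0.00087538,  0.0014057 ,
       -0.00026705]), 'effort': array([-3.49305665e-04, -3.85916805e+01, -3.22435141e+01,  6.99963025e-02,
        3.50807793e-02, -9.39312167e-05]), 'ee_pos': array([ 0.20824914, -0.53543862,  0.21386035]), 'tcp_rot': array([-7.27280220e-04,  9.82865564e-01,  1.84322416e-01,  1.60339049e-05]), 'wrist_force': array([ 0.1497435 , -0.20600478,  0.68954513]), 'moment': array([-0.00245549,  0.00065023, -0.00143864]), 'gripper_force': 0.0, 'opening': 1.000916909878172}
```

View pics/scene0b.png

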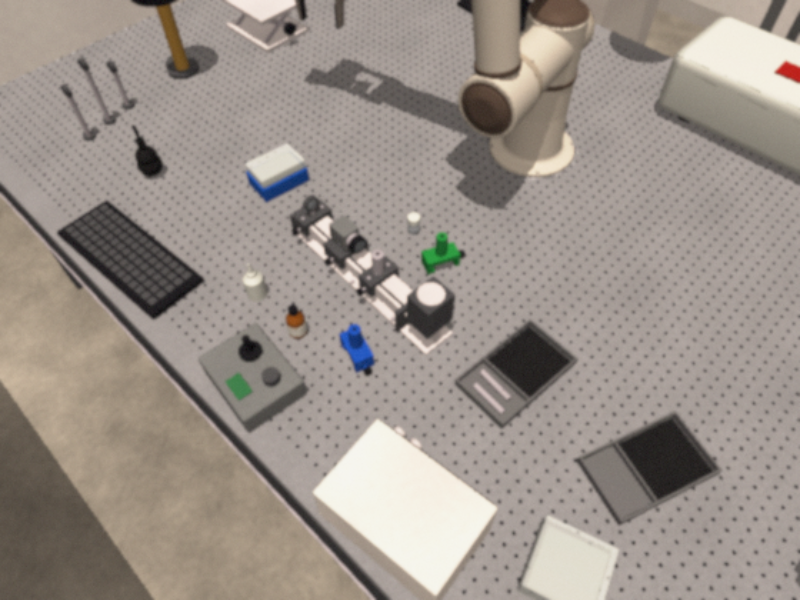

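View pics/side0.png

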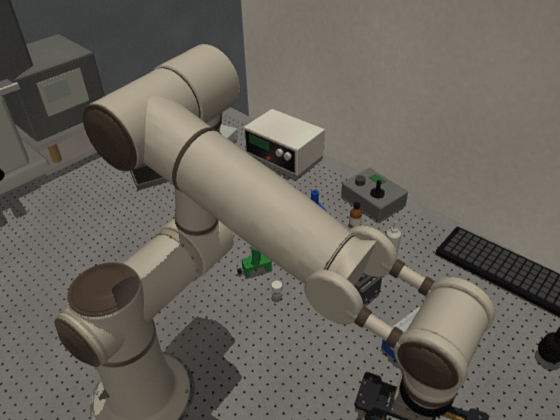

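```bash
python3 - <<'E'
from h import *; import pickle
c=pickle.load(open('cs.pkl','rb'))['scene']
for n,u,v in[('tray',515,372),('tray2',648,467),('carr',378,268),('green',440,255),('box',280,175),('vial',414,225),('relay',432,295)]:
    print(n,onz(c,u*.7,v*.7,0.02).round(3))
a=cv2.imread('pics/scene0.png')[130:303,195:411]
b=cv2.resize(a,None,fx=3.46,fy=3.46,interpolation=cv2.INTER_CUBIC)
b=cv2.addWeighted(b,1.8,cv2.GaussianBlur(b,(0,0),5),-.8,0)
cv2.imwrite('pics/crop1.png',b); print(b.shape)
E
```

```text
tray [0.557 0.382 0.02 ]
tray2 [0.546 0.663 0.02 ]
carr [0.56  0.014 0.02 ]
green [0.441 0.086 0.02 ]
box [ 0.521 -0.362  0.02 ]
vial [ 0.416 -0.016  0.02 ]
relay [0.533 0.146 0.02 ]
(599, 747, 3)
```

View pics/crop1.png

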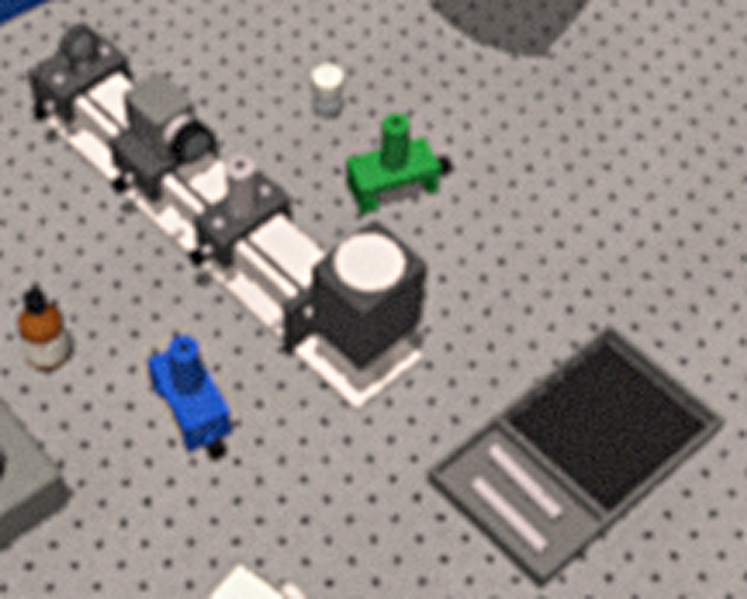

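Candidates for the carrier in crop1: the black one with the steel pillar on the rail (241,163), the green one (395,150), the blue one (185,375), and the lens carrier at the rail's far end (80,60). I choose the black one with the pillar. Of the trays, the one with the posts (575,455) is nearest the base.

```bash
python3 - <<'E'
from h import *; import pickle
c=pickle.load(open('cs.pkl','rb'))['scene']
P=lambda X,Y,z: onz(c,195+X/3.46,130+Y/3.46,z)
for n,X,Y,z in[('pillar',241,163,.122),('camtop',160,100,.119),('t1',610,330,.02),('t2',722,421,.02),('t3',541,580,.02),('t4',430,474,.02),
 ('footA',360,403,.008),('footB',420,352,.008),('footfar',50,122,.008),('relaytop',370,262,.14),('vial',327,72,.046),('green',395,122,.09)]:
    print(n,P(X,Y,z).round(4))
a,b=P(360,403,.008),P(50,122,.008); d=a-b; print('rail yaw', np.degrees(np.arctan2(-d[0],d[1])))
E
```

```text
pillar [0.5881 0.0483 0.122 ]
camtop [ 0.585  -0.0524  0.119 ]
t1 [0.4455 0.3337 0.02  ]
t2 [0.4536 0.4508 0.02  ]
t3 [0.66   0.4333 0.02  ]
t4 [0.6503 0.3154 0.02  ]
footA [0.6353 0.2278 0.008 ]
footB [0.5645 0.2301 0.008 ]
footfar [ 0.6116 -0.1872  0.008 ]
relaytop [0.5995 0.2004 0.14  ]
vial [ 0.4134 -0.0201  0.046 ]
green [0.4462 0.0909 0.09  ]
rail yaw -3.2560191988653853
```

Call:
drive_tool(targets="0.02 0.035 0.02 -5; 0.045 0.07 0.04 -10; 0.07 0.11 0.06 -15; 0.09 0.15 0.065 -20; 0.11 0.19 0.065 -24.5", gripper=0.045, force=15)

```text
time: 0.65
ee_pos: [0.3192, -0.3447, 0.2808]
tcp_rot: [0.001, 1.0, -0.03, 0.001]
wrist_force: [-0.1, -0.1, 0.4]
opening: 0.588
gripper_force: 0.0
```

Call:
drive_tool(targets="0.024 0.038 0 0; 0.048 0.076 0 0; 0.072 0.114 0 0; 0.096 0.152 0 0; 0.12 0.19 0 0")

```text
time: 1.15
ee_pos: [0.4389, -0.1541, 0.2795]
tcp_rot: [0.0, 1.0, -0.028, 0.0]
wrist_force: [0.7, -0.4, -0.1]
opening: 0.49
gripper_force: 0.0
```

Call:
drive_tool(targets="0.024 0.038 0 0; 0.048 0.076 0 0; 0.072 0.114 0 0; 0.096 0.152 0 0; 0.12 0.19 0 0")

```text
time: 1.65
ee_pos: [0.5589, 0.036, 0.2793]
tcp_rot: [0.0, 1.0, -0.028, -0.0]
wrist_force: [0.2, -0.4, 0.3]
opening: 0.484
gripper_force: 0.0
```

```bash
python3 - <<'E'
from h import *; import pickle
im,c=cam('wrist'); pickle.dump(c,open('w1.pkl','wb')); print(c['p'],c['A'].round(2).tolist())
cv2.imwrite('pics/w1.png',cv2.resize(im,(800,600),interpolation=cv2.INTER_CUBIC))
print(proj(c,[.5881,.0483,.122])/.7)
E
```

```text
[0.62221391 0.03184335 0.44855153] [[-0.06, -0.97, -0.23], [-1.0, 0.06, 0.01], [-0.0, 0.23, -0.97]]
[381.41720501 230.07495809]
```

View pics/w1.png

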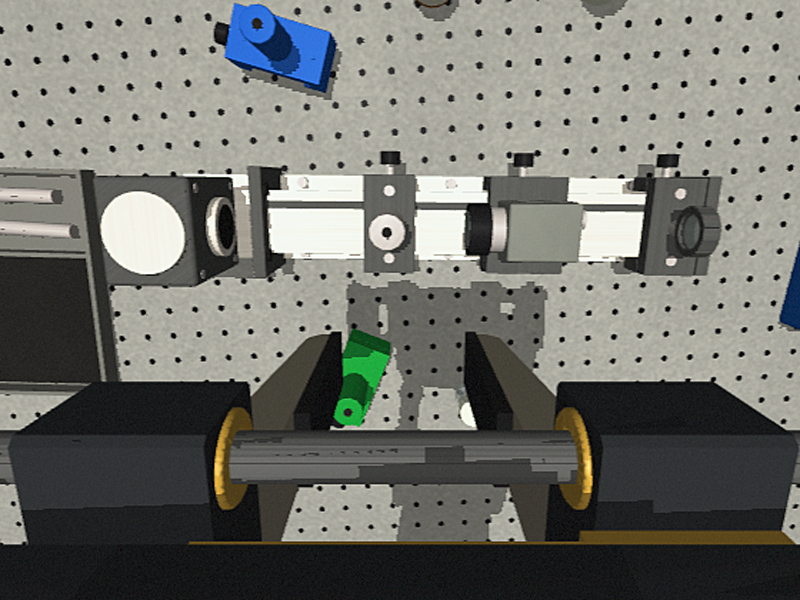

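The wrist view shows the pillar top at (388,233) of 800x600, the camera top face from about (510,204) to (581,262), the end stop at about (262,220), and the rail running along the image columns.

```bash
python3 - <<'E'
from h import *; import pickle
c=pickle.load(open('w1.pkl','rb'))
P=lambda u,v,z: onz(c,u*.7,v*.7,z)
for n,u,v,z in[('pillar',388,233,.122),('camtop',546,233,.119),('camback',582,233,.119),('stopface_near',270,274,.07),('railedge L',280,261,.055),('railedge R',640,261,.055),('relay',143,233,.14),('saddle cL',415,178,.069),('saddle cR',365,178,.069),('lenscar',671,193,.069)]:
    print(n,P(u,v,z).round(4))
a,b=P(280,261,.055),P(640,261,.055); d=a-b; print(np.degrees(np.arctan2(-d[0],d[1])))
E
```

```text
pillar [0.5859 0.044  0.122 ]
camtop [ 0.5795 -0.0622  0.119 ]
camback [ 0.5781 -0.0865  0.119 ]
stopface_near [0.5531 0.1412 0.07  ]
railedge L [0.5607 0.1361 0.055 ]
railedge R [ 0.544  -0.1574  0.055 ]
relay [0.5967 0.1979 0.14  ]
saddle cL [0.6203 0.023  0.069 ]
saddle cR [0.6225 0.0607 0.069 ]
lenscar [ 0.5982 -0.1712  0.069 ]
-3.249238449736509
```

Call:
drive_tool(targets="0.0275 0.009 -0.01 0; 0.0275 0.009 -0.055 0; 0.0275 0.009 -0.095 0; 0.0275 0.009 -0.13 0; 0.0275 0.009 -0.135 0")

```text
time: 2.2
ee_pos: [0.5819, 0.0436, 0.139]
tcp_rot: [-0.001, 1.0, -0.028, -0.005]
wrist_force: [-0.5, 0.3, -0.6]
opening: 0.488
gripper_force: 0.0
```

```bash
python3 - <<'E'
from h import *; import pickle
im,c=cam('wrist'); pickle.dump(c,open('w2.pkl','wb'))
print(monitor.get_obs()['ee_pos'],proj(c,[.5865,.045,.122])/.7)
cv2.imwrite('pics/w2.png',cv2.resize(im,(800,600),interpolation=cv2.INTER_CUBIC))
E
```

```text
[0.58336009 0.04334212 0.14121652] [397.66820946 327.53167493]
```

View pics/w2.png

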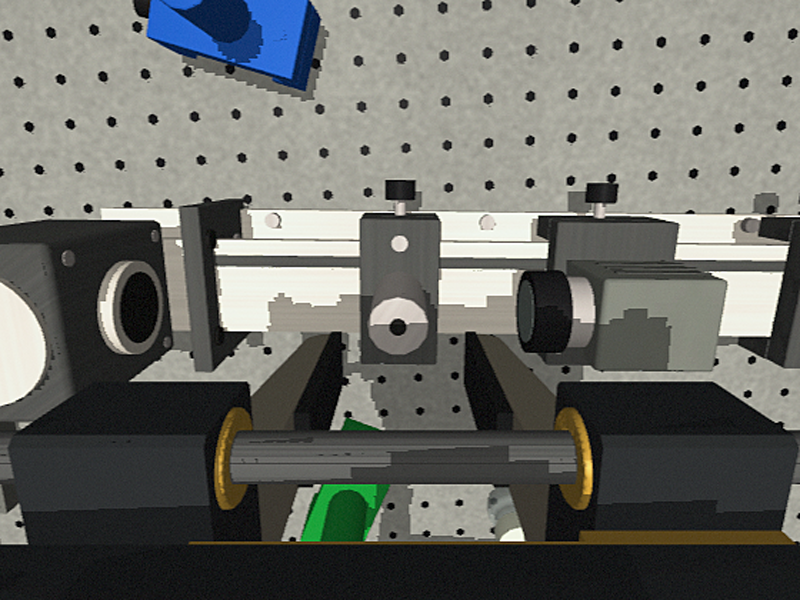

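The pillar top is at (399,327), as projected, and it is centred between the fingers. Descending and gripping.

Call:
drive_tool(targets="0 0.001 -0.02 0; 0 0.001 -0.04 0; 0 0.001 -0.05 0; 0 0.001 -0.05 0; 0 0.001 -0.05 0")

```text
time: 2.75
ee_pos: [0.5869, 0.0439, 0.0963]
tcp_rot: [0.0, 1.0, -0.028, 0.001]
wrist_force: [0.5, 0.0, 0.7]
opening: 0.488
gripper_force: 0.0
```

Call:
drive_tool(targets="0 0 0 0; 0 0 0 0; 0 0 0 0; 0 0 0 0; 0 0 0 0", gripper=0.015, force=15)

```text
time: 3.25
ee_pos: [0.5864, 0.0443, 0.0954]
tcp_rot: [-0.0, 1.0, -0.028, 0.001]
wrist_force: [-0.3, 1.7, 4.7]
opening: 0.268
gripper_force: 15.0
```

Call:
drive_tool(targets="0 0 0.002 0; -0.003 0 0.003 0; -0.006 0 0.004 0; -0.0095 0 0.005 0; -0.0127 0.001 0.0055 0")

```text
time: 3.75
ee_pos: [0.5732, 0.0447, 0.1002]
tcp_rot: [0.0, 1.0, -0.028, 0.0]
wrist_force: [3.0, -0.7, -4.3]
opening: 0.267
gripper_force: 15.0
```

Call:
drive_tool(targets="0 0 0 0; -0.0025 0 0.0005 0; -0.005 0 0.001 0; -0.005 0 0.001 0")

```text
time: 4.15
ee_pos: [0.5679, 0.0451, 0.1013]
tcp_rot: [-0.0, 1.0, -0.028, 0.0]
wrist_force: [3.8, -0.9, -3.1]
opening: 0.268
gripper_force: 15.0
```

```bash
python3 - <<'E'
from h import *
im,c=cam('wrist')
cv2.imwrite('pics/w3.png',cv2.resize(im[120:300,180:400],None,fx=3,fy=3,interpolation=cv2.INTER_CUBIC))
E
```

```text
(no output)
```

View pics/w3.png

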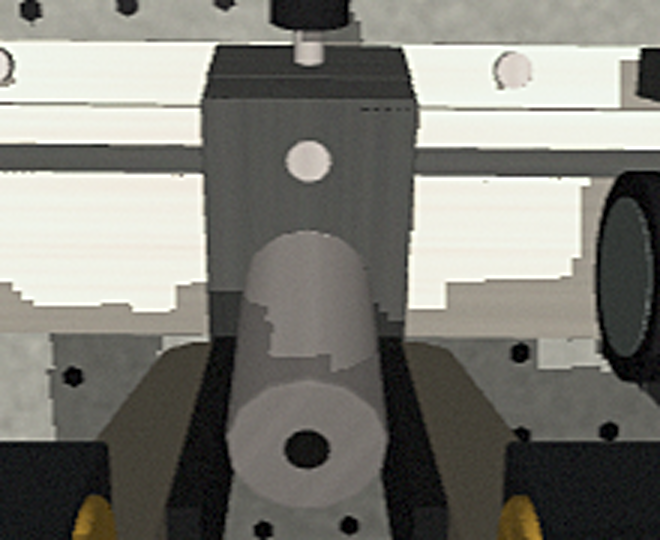

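The carrier is tilting as planned: the far jaw's face and bottom have come into view, and the forces are about 4 N. Continuing.

Call:
drive_tool(targets="-0.003 0 0.0002 0; -0.006 0.0005 0.0004 0; -0.009 0.0005 0.0006 0; -0.012 0.001 0.0007 0; -0.0145 0.001 0.0008 0")

```text
time: 4.7
ee_pos: [0.5534, 0.0462, 0.102]
tcp_rot: [-0.0, 1.0, -0.028, 0.0]
wrist_force: [3.7, 0.3, -3.6]
opening: 0.265
gripper_force: 15.0
```

Call:
drive_tool(targets="-0.002 0 0 0; -0.004 0 0 0; -0.006 0 0 0; -0.006 0 0 0")

```text
time: 5.1
ee_pos: [0.5471, 0.0461, 0.102]
tcp_rot: [-0.0, 1.0, -0.028, -0.0]
wrist_force: [-0.9, 0.1, 1.8]
opening: 0.266
gripper_force: 15.0
```

```bash
python3 - <<'E'
from h import *
im,c=cam('wrist'); im2,_=cam('scene')
a=cv2.resize(im[120:300,200:400],(400,360),interpolation=cv2.INTER_CUBIC)
b=cv2.resize(im2[160:220,235:302],(400,360),interpolation=cv2.INTER_CUBIC)
cv2.imwrite('pics/w4.png',np.hstack([a,b]))
E
```

```text
(no output)
```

View pics/w4.png

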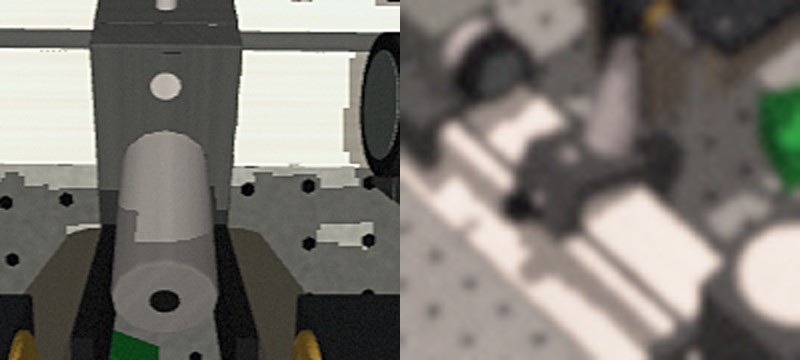

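```bash
cat > tilt.py <<'E'
from h import *
def table(zg0=.1144):
    im,c=cam('wrist'); o=monitor.get_obs(); g=o['ee_pos']+[0,0,.019]; yaw=np.radians(-3.25); X=np.array([np.cos(yaw),np.sin(yaw),0])
    k=zg0-.032  # grasp height above carrier origin
    for t in range(0,37,4):
        s,cc=np.sin(np.radians(t)),np.cos(np.radians(t))
        w=lambda x,z:(g+X*(x*cc-(z-k)*s)+np.array([0,0,x*s+(z-k)*cc])) 
        print(t,'plateedge v',proj(c,w(38,37))[1].round(1),'jawbottom v',proj(c,w(38,0))[1].round(1),'top v',proj(c,w(0,90))[1].round(1),'world z jaw',w(38,0)[2].round(4),w(27,0)[2].round(4),'lip xrail',((w(-20,9)-[.5835,.045,0])@X).round(4),w(-20,9)[2].round(4))
    return im
if __name__=='__main__': table()
E
python3 tilt.py
```

```text
0 plateedge v 421.6 jawbottom v 1659.2 top v 122.8 world z jaw 0.0386 0.0386 lip xrail -20.0363 9.0386
4 plateedge v 389.5 jawbottom v 1306.8 top v 97.0 world z jaw 2.6896 1.9222 lip xrail -20.6096 7.6218
8 plateedge v 359.7 jawbottom v 1084.3 top v 70.1 world z jaw 5.328 3.7971 lip xrail -21.0828 6.1684
12 plateedge v 331.7 jawbottom v 929.8 top v 41.6 world z jaw 7.9411 5.654 lip xrail -21.4533 4.6855
16 plateedge v 305.2 jawbottom v 815.2 top v 11.2 world z jaw 10.516 7.484 lip xrail -21.7196 3.1804
20 plateedge v 279.7 jawbottom v 726.1 top v -21.8 world z jaw 13.0404 9.2781 lip xrail -21.8802 1.6604
24 plateedge v 255.0 jawbottom v 654.1 top v -58.0 world z jaw 15.5017 11.0276 lip xrail -21.9343 0.1329
28 plateedge v 230.8 jawbottom v 594.3 top v -98.3 world z jaw 17.8882 12.724 lip xrail -21.8818 -1.3946
32 plateedge v 206.8 jawbottom v 543.4 top v -144.0 world z jaw 20.1881 14.359 lip xrail -21.7229 -2.9148
36 plateedge v 182.9 jawbottom v 499.0 top v -196.7 world z jaw 22.3902 15.9246 lip xrail -21.4583 -4.4202
```

Units slip (mm vs m); fixing.

```bash
sed -i 's/w=lambda x,z:.*/w=lambda a,b:(g+X*(a*.001*cc-(b*.001-k)*s)+np.array([0,0,a*.001*s+(b*.001-k)*cc]))/' tilt.py; python3 tilt.py
```

```text
0 plateedge v 168.8 jawbottom v 161.7 top v 268.5 world z jaw 0.0386 0.0386 lip xrail -0.0563 0.0476
4 plateedge v 164.0 jawbottom v 153.7 top v 269.6 world z jaw 0.0415 0.0407 lip xrail -0.0511 0.0464
8 plateedge v 159.5 jawbottom v 145.8 top v 270.6 world z jaw 0.0447 0.0432 lip xrail -0.0459 0.0455
12 plateedge v 155.2 jawbottom v 137.9 top v 271.6 world z jaw 0.0483 0.046 lip xrail -0.0406 0.0451
16 plateedge v 151.1 jawbottom v 130.1 top v 272.5 world z jaw 0.0523 0.0493 lip xrail -0.0353 0.0449
20 plateedge v 147.4 jawbottom v 122.5 top v 273.4 world z jaw 0.0566 0.0528 lip xrail -0.03 0.0452
24 plateedge v 144.0 jawbottom v 115.0 top v 274.2 world z jaw 0.0612 0.0567 lip xrail -0.0247 0.0458
28 plateedge v 141.1 jawbottom v 107.6 top v 275.0 world z jaw 0.0661 0.0609 lip xrail -0.0195 0.0468
32 plateedge v 138.5 jawbottom v 100.4 top v 275.7 world z jaw 0.0713 0.0654 lip xrail -0.0144 0.0482
36 plateedge v 136.4 jawbottom v 93.5 top v 276.3 world z jaw 0.0767 0.0702 lip xrail -0.0093 0.0499
```

Tilt is about 26 degrees, so the far jaw is above the flange. Drawing it 15 mm towards the robot, then up.

Call:
drive_tool(targets="-0.004 0 0 0; -0.008 0.0005 0 0; -0.012 0.0007 0 0; -0.016 0.001 0 0; -0.016 0.001 0 0")

```text
time: 5.8
ee_pos: [0.5308, 0.0472, 0.1019]
tcp_rot: [-0.0, 1.0, -0.028, -0.0]
wrist_force: [-0.7, -0.3, 1.4]
opening: 0.268
gripper_force: 15.0
```

Call:
drive_tool(targets="-0.001 0 0.005 0; -0.001 0 0.012 0; -0.001 0 0.02 0; -0.001 0 0.03 0; -0.001 0 0.03 0")

```text
time: 6.3
ee_pos: [0.5321, 0.0469, 0.134]
tcp_rot: [0.0, 1.0, -0.028, 0.002]
wrist_force: [0.8, -0.4, -2.1]
opening: 0.267
gripper_force: 15.0
```

```bash
python3 - <<'E'
from tilt import *
im=table(); im2,_=cam('scene'); print(monitor.get_obs()['wrist_force'])
a=cv2.resize(im[90:300,200:400],(400,420),interpolation=cv2.INTER_CUBIC)
b=cv2.resize(im2[150:220,235:302],(400,420),interpolation=cv2.INTER_CUBIC)
cv2.imwrite('pics/w5.png',np.hstack([a,b]))
E
```

```text
0 plateedge v 169.8 jawbottom v 162.9 top v 268.6 world z jaw 0.0697 0.0697 lip xrail -0.072 0.0787
4 plateedge v 165.0 jawbottom v 154.9 top v 269.7 world z jaw 0.0726 0.0718 lip xrail -0.0669 0.0775
8 plateedge v 160.5 jawbottom v 147.0 top v 270.7 world z jaw 0.0758 0.0743 lip xrail -0.0616 0.0767
12 plateedge v 156.2 jawbottom v 139.2 top v 271.7 world z jaw 0.0794 0.0771 lip xrail -0.0563 0.0762
16 plateedge v 152.2 jawbottom v 131.4 top v 272.6 world z jaw 0.0834 0.0804 lip xrail -0.051 0.0761
20 plateedge v 148.5 jawbottom v 123.8 top v 273.5 world z jaw 0.0877 0.0839 lip xrail -0.0457 0.0763
24 plateedge v 145.1 jawbottom v 116.4 top v 274.3 world z jaw 0.0923 0.0878 lip xrail -0.0405 0.0769
28 plateedge v 142.2 jawbottom v 109.0 top v 275.1 world z jaw 0.0972 0.0921 lip xrail -0.0352 0.0779
32 plateedge v 139.6 jawbottom v 101.9 top v 275.8 world z jaw 0.1024 0.0966 lip xrail -0.0301 0.0793
36 plateedge v 137.5 jawbottom v 95.0 top v 276.4 world z jaw 0.1078 0.1013 lip xrail -0.0251 0.081
[-0.58117865  0.20463538 -3.5438429 ]
```

View pics/w5.png

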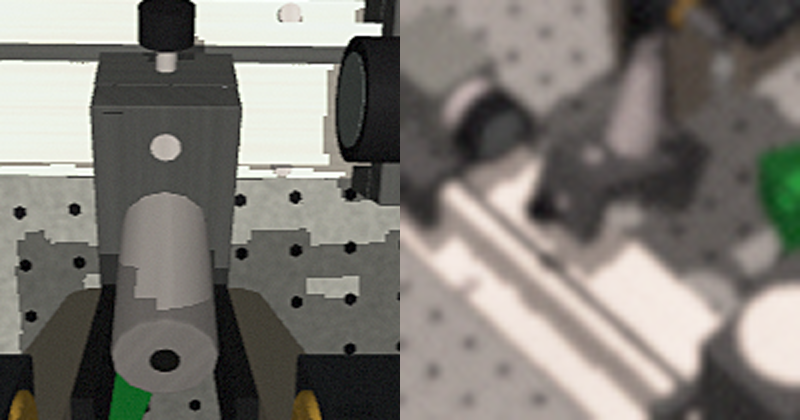

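Call:
drive_tool(targets="0 0 0.03 0; 0 0 0.06 0; 0 0 0.09 0; -0.01 0.02 0.11 0; -0.02 0.05 0.11 0")

```text
time: 6.9
ee_pos: [0.5125, 0.0965, 0.2454]
tcp_rot: [0.0, 1.0, -0.03, 0.003]
wrist_force: [0.8, 0.4, -2.6]
opening: 0.269
gripper_force: 15.0
```

Call:
drive_tool(targets="-0.01 0.035 0 0; -0.02 0.075 0 0; -0.03 0.12 0 0; -0.035 0.165 0 0; -0.035 0.21 0 -0.5")

```text
time: 7.4
ee_pos: [0.4745, 0.3088, 0.2414]
tcp_rot: [0.0, 0.999, -0.033, -0.0]
wrist_force: [0.5, -0.1, -2.6]
opening: 0.265
gripper_force: 15.0
```

```bash
python3 - <<'E'
from h import *; import pickle
c=pickle.load(open('w1.pkl','rb'))
for n,u,v,z in[('div near',50,257,.018),('div far',50,248,.018),('rim near',60,384,.02)]: print(n,onz(c,u*.7,v*.7,z).round(4))
print(monitor.get_obs()['ee_pos'],monitor.get_obs()['wrist_force'])
E
```

```text
div near [0.5701 0.3503 0.018 ]
div far [0.5781 0.3485 0.018 ]
rim near [0.4498 0.3668 0.02  ]
[0.4744571  0.30881258 0.24144572] [ 0.50710342 -0.13318498 -2.59596163]
```

```bash
python3 - <<'E'
from h import *; import pickle
im,c=cam('wrist'); pickle.dump(c,open('w6.pkl','wb'))
cv2.imwrite('pics/w6.png',cv2.resize(im,(800,600),interpolation=cv2.INTER_CUBIC))
E
```

```text
(no output)
```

View pics/w6.png

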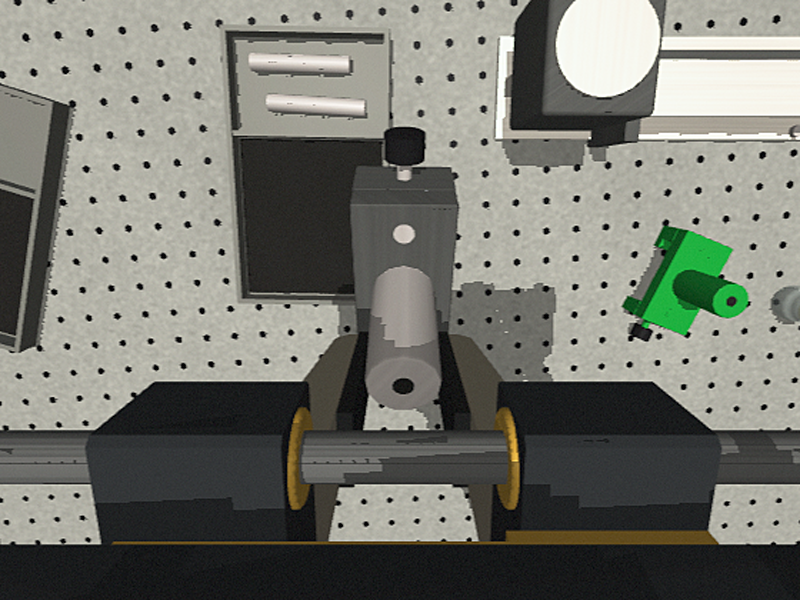

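The tray is seen whole: outer far-left corner (222,28), far-right (391,28), near-left (240,303), divider row 137. The carrier is held at about 25 degrees of tilt.

```bash
python3 - <<'E'
from h import *; import pickle
c=pickle.load(open('w6.pkl','rb'))
P=lambda u,v,z: onz(c,u*.7,v*.7,z)
fl,fr,nl=P(222,28,.02),P(391,28,.02),P(240,303,.02)
for n,p in[('fl',fl),('fr',fr),('nl',nl),('div near',P(300,138,.018)),('nearinner',P(300,293,.02))]: print(n,p.round(4))
x=(fl-nl);x/=np.linalg.norm(x); y=(fl-fr);print('L',np.linalg.norm(fl-nl),np.linalg.norm(y),'yaw',np.degrees(np.arctan2(x[1],x[0])),np.degrees(np.arctan2(-y[0],y[1])))
ctr=(fr+nl)/2;print('centre',ctr.round(4),'bay',(ctr-.0365*x).round(4))
print(monitor.get_obs()['ee_pos'])
E
```

```text
fl [0.651  0.4288 0.02  ]
fr [0.6429 0.306  0.02  ]
nl [0.4446 0.4455 0.02  ]
div near [0.5713 0.3813 0.018 ]
nearinner [0.4499 0.395  0.02  ]
L 0.20699404653477482 0.12307159833953175 yaw -4.6177452868930216 -3.771924922391234
centre [0.5438 0.3758 0.02  ] bay [0.5074 0.3787 0.02  ]
[0.47359006 0.315134   0.24119746]
```

Call:
drive_tool(targets="-0.004 0.033 0 0; -0.0085 0.066 -0.02 -0.5; -0.0085 0.066 -0.06 -0.5; -0.0085 0.066 -0.1 -0.5; -0.0085 0.066 -0.135 -0.5")

```text
time: 7.95
ee_pos: [0.4659, 0.3729, 0.1041]
tcp_rot: [0.001, 0.999, -0.037, -0.001]
wrist_force: [-0.5, 0.4, -3.7]
opening: 0.273
gripper_force: 15.0
```

Call:
drive_tool(targets="0 0 -0.007 0; 0 0 -0.013 0; 0 0 -0.018 0; 0 0 -0.021 0; 0 0 -0.021 0")

```text
time: 8.45
ee_pos: [0.4678, 0.3734, 0.087]
tcp_rot: [-0.0, 0.999, -0.037, 0.001]
wrist_force: [-0.9, 0.4, -3.0]
opening: 0.265
gripper_force: 15.0
```

Call:
drive_tool(targets="0 0.004 -0.003 0; 0 0.004 -0.006 0; 0 0.004 -0.009 0; 0 0.004 -0.011 0; 0 0.004 -0.011 0")

```text
time: 8.95
ee_pos: [0.4687, 0.3777, 0.0768]
tcp_rot: [-0.001, 0.999, -0.037, 0.002]
wrist_force: [0.2, -0.5, 4.7]
opening: 0.264
gripper_force: 15.0
```

Contact at z = 0.077. Rolling it upright about the near jaw corner with a lighter grip.

Call:
drive_tool(targets="0.004 0 0.0005 0; 0.008 0 0.0002 0; 0.012 0 -0.0005 0; 0.016 0 -0.0015 0; 0.02 0 -0.002 0", force=8)

```text
time: 9.45
ee_pos: [0.4875, 0.3769, 0.0726]
tcp_rot: [0.0, 0.999, -0.037, -0.0]
wrist_force: [-0.6, -0.4, 0.1]
opening: 0.268
gripper_force: 8.0
```

```bash
python3 - <<'E'
from tilt import *
im=table(); a=im[60:300,200:400]; cv2.imwrite('pics/w7.png',im)
# edges along centre column strip of plate (right of pillar screw), list strong vertical gradients
g=cv2.cvtColor(im,cv2.COLOR_BGR2GRAY)[:,255:310].astype(float)
col=np.median(g,axis=1); d=np.diff(cv2.GaussianBlur(col.reshape(-1,1),(1,3),0).ravel())
print([(i,round(d[i],1)) for i in range(60,300) if abs(d[i])>8])
print(monitor.get_obs()['wrist_force'])
E
```

```text
0 plateedge v 168.2 jawbottom v 161.3 top v 267.6 world z jaw 0.009 0.009 lip xrail -0.1343 0.018
4 plateedge v 163.4 jawbottom v 153.3 top v 268.7 world z jaw 0.0118 0.0111 lip xrail -0.1292 0.0168
8 plateedge v 158.9 jawbottom v 145.3 top v 269.7 world z jaw 0.0151 0.0136 lip xrail -0.1239 0.0159
12 plateedge v 154.5 jawbottom v 137.4 top v 270.7 world z jaw 0.0187 0.0164 lip xrail -0.1186 0.0154
16 plateedge v 150.5 jawbottom v 129.7 top v 271.6 world z jaw 0.0227 0.0196 lip xrail -0.1133 0.0153
20 plateedge v 146.8 jawbottom v 122.0 top v 272.5 world z jaw 0.027 0.0232 lip xrail -0.108 0.0156
24 plateedge v 143.4 jawbottom v 114.5 top v 273.3 world z jaw 0.0316 0.0271 lip xrail -0.1028 0.0162
28 plateedge v 140.4 jawbottom v 107.1 top v 274.1 world z jaw 0.0365 0.0313 lip xrail -0.0975 0.0172
32 plateedge v 137.8 jawbottom v 99.9 top v 274.7 world z jaw 0.0417 0.0358 lip xrail -0.0924 0.0186
36 plateedge v 135.7 jawbottom v 92.9 top v 275.4 world z jaw 0.0471 0.0406 lip xrail -0.0874 0.0203
[(62, np.float64(26.5)), (63, np.float64(49.5)), (64, np.float64(24.2)), (87, np.float64(-40.8)), (88, np.float64(-92.0)), (89, np.float64(-22.0)), (90, np.float64(31.5)), (91, np.float64(-20.8)), (92, np.float64(-37.5)), (94, np.float64(11.2)), (142, np.float64(12.0)), (153, np.float64(10.8)), (154, np.float64(28.5)), (155, np.float64(16.5)), (239, np.float64(-9.0)), (241, np.float64(17.8)), (242, np.float64(13.2)), (279, np.float64(-9.0)), (280, np.float64(-21.0)), (281, np.float64(-18.5)), (284, np.float64(11.2)), (285, np.float64(19.2)), (299, np.float64(-18.2))]
[ 1.64709007 -0.32051598  2.17362889]
```

Call:
drive_tool(targets="0.004 0 -0.0008 0; 0.008 0 -0.002 0; 0.012 0 -0.0033 0; 0.016 0 -0.0048 0; 0.0185 0 -0.0058 0")

```text
time: 10.0
ee_pos: [0.5056, 0.3772, 0.0684]
tcp_rot: [0.0, 0.999, -0.037, -0.001]
wrist_force: [-5.8, -2.5, 11.2]
opening: 0.271
gripper_force: 8.0
```

Call:
drive_tool(targets="0 0 -0.0005 0; 0 0 -0.001 0; 0 0 -0.001 0")

```text
time: 10.3
ee_pos: [0.5058, 0.3773, 0.0679]
tcp_rot: [0.0, 0.999, -0.037, -0.0]
wrist_force: [-7.0, -1.7, 10.5]
opening: 0.27
gripper_force: 8.0
```

```bash
python3 - <<'E'
from tilt import *
im=table(); cv2.imwrite('pics/w8.png',im)
g=cv2.cvtColor(im,cv2.COLOR_BGR2GRAY)[:,255:310].astype(float)
col=np.median(g,axis=1); d=np.diff(cv2.GaussianBlur(col.reshape(-1,1),(1,3),0).ravel())
print([(i,round(float(d[i]),1)) for i in range(120,200) if abs(d[i])>5])
print(monitor.get_obs()['wrist_force'])
E
```

```text
0 plateedge v 168.9 jawbottom v 161.9 top v 268.5 world z jaw 0.0045 0.0045 lip xrail -0.1164 0.0135
4 plateedge v 164.1 jawbottom v 153.9 top v 269.6 world z jaw 0.0074 0.0066 lip xrail -0.1113 0.0123
8 plateedge v 159.6 jawbottom v 145.9 top v 270.6 world z jaw 0.0106 0.0091 lip xrail -0.106 0.0115
12 plateedge v 155.3 jawbottom v 138.1 top v 271.6 world z jaw 0.0142 0.0119 lip xrail -0.1007 0.011
16 plateedge v 151.2 jawbottom v 130.3 top v 272.5 world z jaw 0.0182 0.0152 lip xrail -0.0954 0.0109
20 plateedge v 147.5 jawbottom v 122.6 top v 273.4 world z jaw 0.0225 0.0187 lip xrail -0.0901 0.0111
24 plateedge v 144.1 jawbottom v 115.1 top v 274.2 world z jaw 0.0271 0.0226 lip xrail -0.0849 0.0117
28 plateedge v 141.1 jawbottom v 107.8 top v 275.0 world z jaw 0.032 0.0269 lip xrail -0.0796 0.0127
32 plateedge v 138.6 jawbottom v 100.6 top v 275.7 world z jaw 0.0372 0.0314 lip xrail -0.0745 0.0141
36 plateedge v 136.5 jawbottom v 93.6 top v 276.3 world z jaw 0.0426 0.0361 lip xrail -0.0695 0.0158
[(120, -35.0), (121, -8.8), (122, 13.8), (170, 13.5), (171, 40.5), (172, 27.2)]
[-5.15689063 -2.53026055  9.7385118 ]
```

The carrier is upright to within about 2 degrees and on the floor. Relaxing and releasing.

Call:
drive_tool(targets="-0.0015 0 0.0005 0; -0.002 0 0.001 0; -0.002 0 0.001 0", force=3)

```text
time: 10.65
ee_pos: [0.5035, 0.3772, 0.0669]
tcp_rot: [-0.0, 0.999, -0.037, -0.0]
wrist_force: [-0.6, -0.7, 0.6]
opening: 0.272
gripper_force: 3.0
```

Call:
drive_tool(targets="0 0 0 0; 0 0 0 0; 0 0 0 0; 0 0 0 0; 0 0 0 0", gripper=0.05)

```text
time: 11.15
ee_pos: [0.5037, 0.3771, 0.0671]
tcp_rot: [-0.0, 0.999, -0.037, 0.0]
wrist_force: [0.6, 0.3, 0.5]
opening: 0.544
gripper_force: 0.0
```

Call:
drive_tool(targets="0 0 0.015 0; 0 0 0.045 0; 0 0 0.085 0; 0 0 0.13 0; 0 0 0.175 0")

```text
time: 11.65
ee_pos: [0.5034, 0.377, 0.2451]
tcp_rot: [-0.0, 0.999, -0.037, 0.0]
wrist_force: [0.4, 1.1, -0.5]
opening: 0.546
gripper_force: 0.0
```

```bash
python3 - <<'E'
from h import *; import pickle
im,c=cam('wrist'); im2,_=cam('scene'); pickle.dump(c,open('w9.pkl','wb'))
a=cv2.resize(im,(467,350)); b=cv2.resize(im2[210:310,310:415],(330,350),interpolation=cv2.INTER_CUBIC)
cv2.imwrite('pics/w9.png',np.hstack([a,b])); cv2.imwrite('pics/w9f.png',im)
print(monitor.get_obs()['ee_pos'])
E
```

```text
[0.50731575 0.37899698 0.25236412]
```

View pics/w9.png

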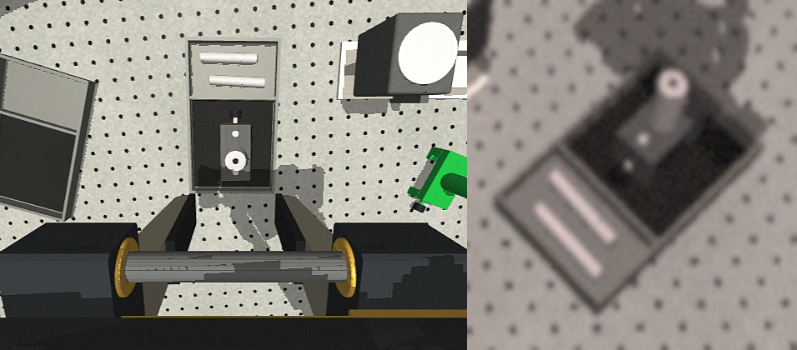

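The carrier stands upright and released in the middle of the large bay, and the posts are untouched. Next I'll push the carriage from behind with closed fingers.

Call:
drive_tool(targets="0.005 -0.04 0 0.5; 0.011 -0.085 0 1; 0.017 -0.13 0 1; 0.023 -0.175 0 1; 0.029 -0.22 0 1", gripper=0, force=10)

```text
time: 12.25
ee_pos: [0.5325, 0.1554, 0.2426]
tcp_rot: [-0.0, 1.0, -0.028, 0.0]
wrist_force: [1.0, 0.3, -0.1]
opening: 0.128
gripper_force: 0.0
```

Call:
drive_tool(targets="0.006 -0.045 0 0; 0.012 -0.09 0 0; 0.019 -0.135 0 0; 0.026 -0.18 0 0; 0.033 -0.225 0 0")

```text
time: 12.75
ee_pos: [0.5655, -0.0697, 0.2427]
tcp_rot: [0.0, 1.0, -0.028, 0.0]
wrist_force: [1.6, 1.1, 0.1]
opening: 0.007
gripper_force: 0.0
```

Call:
drive_tool(targets="0.008 -0.03 0 0; 0.008 -0.046 0 0; 0.008 -0.046 -0.01 0; 0.008 -0.046 -0.01 0")

```text
time: 13.15
ee_pos: [0.5725, -0.1124, 0.2302]
tcp_rot: [-0.001, 1.0, -0.028, -0.002]
wrist_force: [0.8, 0.7, 0.1]
opening: 0.002
gripper_force: 0.0
```

```bash
python3 - <<'E'
from h import *; import pickle
im,c=cam('wrist'); pickle.dump((im,c),open('w10.pkl','wb'))
o=monitor.get_obs();print(o['ee_pos'],o['opening'],o['tcp_rot'])
# where expected camera / lens carrier features fall, and grey-level runs along the camera-top row
for n,X in[('camback',[.578,-.083,.119]),('camc',[.581,-.058,.119]),('lens',[.5745,-.171,.116])]: print(n,proj(c,X).round(1))
v=int(proj(c,[.585,-.07,.119])[1]); g=cv2.cvtColor(im,cv2.COLOR_BGR2GRAY)
for r in(v-8,v): print(r,[int(x) for x in g[r-1:r+2].mean(0)[100:480:5]])
E
```

```text
[ 0.57272438 -0.11203585  0.23080586] 0.002531700445640903 [-7.97687101e-04  9.99615188e-01 -2.77015443e-02 -1.20987861e-03]
camback [246.5 196. ]
camc [216.5 194.1]
lens [350.9 193.6]
180 [241, 241, 241, 241, 241, 241, 241, 241, 242, 242, 242, 242, 242, 8, 32, 29, 30, 186, 190, 147, 147, 146, 146, 145, 146, 146, 146, 145, 147, 147, 109, 224, 222, 160, 249, 244, 244, 244, 244, 244, 244, 244, 243, 244, 244, 231, 96, 89, 96, 55, 66, 81, 80, 95, 145, 96, 86, 173, 118, 164, 171, 169, 15, 169, 170, 169, 1, 175, 163, 165, 96, 163, 165, 163, 33, 37]
188 [241, 240, 240, 240, 240, 240, 240, 239, 240, 240, 241, 241, 241, 33, 43, 43, 32, 223, 229, 147, 145, 144, 145, 145, 143, 144, 143, 143, 142, 144, 111, 141, 163, 154, 249, 244, 244, 244, 244, 244, 244, 244, 244, 244, 244, 207, 93, 91, 97, 101, 48, 89, 89, 92, 20, 93, 99, 161, 167, 163, 162, 157, 165, 167, 177, 162, 170, 175, 177, 171, 173, 169, 171, 181, 34, 37]
```

The camera's back edge is at column 247, matching y = -0.083, and the gap behind it is clear. Descending and pushing.

Call:
drive_tool(targets="0.004 0 -0.04 0; 0.004 0 -0.08 0; 0.004 0 -0.115 0; 0.004 0 -0.135 0; 0.004 0 -0.135 0")

```text
time: 13.7
ee_pos: [0.5748, -0.111, 0.0935]
tcp_rot: [-0.002, 1.0, -0.027, -0.004]
wrist_force: [0.1, -0.3, 1.0]
opening: 0.005
gripper_force: 0.0
```

Call:
drive_tool(targets="0 0.005 0 0; 0 0.015 0 0; 0.001 0.03 0 0; 0.002 0.045 0 0; 0.003 0.06 0 0")

```text
time: 14.2
ee_pos: [0.5818, -0.0528, 0.0986]
tcp_rot: [0.0, 1.0, -0.028, 0.002]
wrist_force: [1.2, -2.7, 2.1]
opening: 0.006
gripper_force: 1.5
```

Call:
drive_tool(targets="0.001 0.015 0 0; 0.002 0.032 0 0; 0.003 0.05 0 0; 0.004 0.068 0 0; 0.005 0.085 0 0")

```text
time: 14.7
ee_pos: [0.5858, 0.0327, 0.0971]
tcp_rot: [0.0, 1.0, -0.028, 0.0]
wrist_force: [1.3, -3.5, 1.0]
opening: 0.007
gripper_force: 1.5
```

Call:
drive_tool(targets="0 0.006 0 0; 0.001 0.012 0 0; 0.001 0.018 0 0; 0.001 0.023 0 0; 0.002 0.028 0 0")

```text
time: 15.2
ee_pos: [0.5869, 0.0592, 0.0966]
tcp_rot: [-0.0, 1.0, -0.029, -0.001]
wrist_force: [-0.9, -2.5, 1.6]
opening: 0.003
gripper_force: 1.2
```

Call:
drive_tool(targets="0 0.004 0 0; 0 0.007 0 0; 0 0.01 0 0; 0.001 0.012 0 0; 0.001 0.014 0 0")

```text
time: 15.7
ee_pos: [0.5885, 0.0732, 0.097]
tcp_rot: [0.0, 1.0, -0.028, -0.0]
wrist_force: [-0.5, -2.3, -0.5]
opening: 0.007
gripper_force: 1.0
```

Call:
drive_tool(targets="0 0.003 0 0; 0 0.005 0 0; 0 0.007 0 0; 0 0.009 0 0; 0 0.01 0 0")

```text
time: 16.2
ee_pos: [0.5885, 0.0737, 0.0972]
tcp_rot: [0.008, 1.0, -0.028, -0.001]
wrist_force: [-5.8, -35.8, 0.8]
opening: 0.008
gripper_force: 17.5
```

The carriage is hard against the stop (36 N, no more travel). Backing off and rising.

Call:
drive_tool(targets="0 -0.01 0 0; 0 -0.025 0 0; 0 -0.035 0 0; 0 -0.035 0.04 0; 0 -0.035 0.085 0")

```text
time: 16.7
ee_pos: [0.5871, 0.0481, 0.1811]
tcp_rot: [-0.001, 1.0, -0.029, -0.002]
wrist_force: [1.0, -0.8, 0.9]
opening: 0.008
gripper_force: 0.0
```

Call:
drive_tool(targets="0 0 0.04 0; 0 0 0.06 0; -0.03 0 0.06 0; -0.06 0 0.06 0; -0.06 0 0.06 0")

```text
time: 17.2
ee_pos: [0.5262, 0.0487, 0.2419]
tcp_rot: [-0.0, 1.0, -0.028, -0.001]
wrist_force: [0.2, -0.1, -0.2]
opening: 0.007
gripper_force: 0.0
```

```bash
python3 - <<'E'
from h import *
im,c=cam('wrist'); cv2.imwrite('pics/w11.png',im)
o=monitor.get_obs();print(o['ee_pos'],o['wrist_force'])
# profile along camera saddle row near far side (world x ~ .615, z .069) vs rail y
rail=lambda x,y,z: np.array([.5867,-.025,0])+x*np.array([.998,-.057,0])+y*np.array([.057,.998,0])+[0,0,z]
g=cv2.cvtColor(im,cv2.COLOR_BGR2GRAY)
print([(y,int(g[int(round(p[1])),int(round(p[0]))])) for y in range(60,200,4) for p in[proj(c,rail(.022,y/1000,.069))] if 0<=p[0]<560 and 0<=p[1]<420])
E
```

```text
[0.52794087 0.04839405 0.24229519] [ 0.286389   -0.53448504  0.42749344]
[(60, 239), (64, 239), (68, 238), (72, 239), (76, 238), (80, 240), (84, 241), (88, 239), (92, 241), (96, 242), (100, 139), (104, 128), (108, 94), (112, 94), (116, 95), (120, 97), (124, 97), (128, 93), (132, 94), (136, 94), (140, 93), (144, 90), (148, 99), (152, 94), (156, 98), (160, 97), (164, 98), (168, 68), (172, 92), (176, 82), (180, 241), (184, 247), (188, 228), (192, 41), (196, 30)]
```

```bash
python3 -c "
from cell import env; print(env.sign_off())"
```

```text
the job is handed in; nothing more can be done
None
```

The job is handed in at 17.2 s of the 58 s; no verdict came back. The spare carrier stands upright and released in the large bay of the tray with the posts. The camera carriage is home: it stopped dead against the end stop under a 36 N push, and no gap shows in the last image. Nothing else was knocked that I could see.

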